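Tension the belt tensioner to its index mark

ROBOT

A 6-joint arm with a two-finger parallel gripper is mounted at the origin on a cart in front of the work surface, level with it; the furniture and walls round the work are solid. World frame = base frame: x ahead of the robot, y to its left, z up, the work surface at z = 0. Lengths are in m, angles in rad, forces in N, time in s.
With the tool pointing down it reaches from about 0.35 to 0.975 m from the base axis. Payload 4.9 kg.
Tool frame: the origin (TCP) lies on the centre line of the jaws, within the pads' length; the fingertips stand manip.tip_reach ahead of it and the grasp point (between the pads) is the TCP (manip.tip_reach is the distance from the TCP to the fingertips, in m); z points along the fingers, y is the line along which they close (so a half turn about z gives the same grasp; the last joint's range is limited). The gripper opens to 85 mm and grips with 20 to 120 N. Pads are 22 mm wide; open, the fingers measure 114 mm over their backs; the gripper's body (76 mm by 85 mm) begins 54 mm behind the grasp point. The pads swing forward as they close: fully open they stand 13 mm farther back than shut.
Start: joints at [-1.268, 0.053, 1.613, -0, 1.476, -0.119], TCP at [0.256, -0.57, 0.25] pointing down, gripper open.
Joint ranges: [-3.01, 3.01], [-1.01, 2.22], [0.06, 2.58], [-1.02, 4.17], [0.09, 2.62], [-3.14, 3.14]. Speed limits (rad/s): [2.57, 2.57, 3.14, 3.14, 3.14, 3.14].

INTERFACE

Orientations are given as a unit quaternion [w, x, y, z].
In Python, from plant import manip gives the robot as it stands. The module is installed in compiled form; this text tells all that it offers.
- The arm moves only by the tool move_arm, never from a script. Its argument "rows" is a list of rows, each a list of 7 numbers: the shift along the tool's x, y, z in cm, then the turn, a rotation vector about the tool's x, y, z in degrees, then the opening, from -1 (shut) to 1 (fully open). In form: [[tx, ty, tz, ax, ay, az, jaw], ...]. A call has 1 to 20 rows; each row shifts and turns the commanded pose from where the row before left it, along the tool's axes as they then stand; what a row does not reach is not made up. A row lasts 1/12 s, in which the tool goes at most 41.7 mm and 7.16 degrees, less where a joint would pass 70% of its speed; a pose out of reach is approached as far as the arm can. A call is refused whole if a number of a shift passes 4.17 or a number of a turn 7.16, either way. A call with a gripper value outside its range is refused whole. The fingers move at their own pace and stop on an object; the grip force is fixed at half the most. Time passes only in rows, so rows that do not move let the fingers close. It gives the time, the measured TCP pose, the force, the opening and the grip force at its end, in the units of the state.
- manip.state(): the state, without advancing time (a new reading comes with each control period).
- manip.grab_frame(name): name is "side" or "top"; returns a dict with "img" (420x560x3 uint8, blue, green, red), "mtx" (3x3 intrinsics, pixels), "R" (3x3) and "t" (3): a world point X has camera coordinates R X + t. Camera axes: x right, y down, z forward; pixel columns grow to the right and rows downward; lengths in m; the calibration is good to about 2 mm. A picture is of the moment at which its call begins. There is no depth.
- manip.job_done(): hands the job in; it is judged then, once.
The state is a dict: "time": time; "joint_pos": joint angles; "joint_vel": joint speeds; "joint_efforts": joint torques, N m; "tool_pos": TCP position; "tool_rot": TCP orientation; "contact_force": force on the tool from outside, world axes, zero at the start; "ft_torque": the same for the moment, N m; "gripper_width": opening from 0.0 (shut) to 1.0 (fully open); "grasp_force": force on a finger pad.
Only numpy, scipy, OpenCV 4.12 (cv2) and the standard library are available. Lean on these libraries where they do the work, as an engineer would, in place of code of your own. Each camera call takes 0.05 s, during which the arm holds its last target. There are 200 camera calls.

TASK

Take the square key out of its holder, seat it fully in the square socket on top of the belt tensioner and, without forcing it, turn it clockwise (seen from above) until the tip of the sprung arm's pointer stands in the middle of the gap of the index mark, without winding it past the mark. Then draw the key out and stand it back in its holder, fully home, and let go. Move the arm only by means of the key, and leave the index mark and the other things on the table where they are.

Things in the scene. Friction and masses are not known exactly. Their poses are not given: they have to be found in the camera images.
- key: Upright steel key, 88 mm tall, about 0.15 kg; origin at the centre of its bottom end, z up. Square tip 16 x 16 mm (sides along x and y, lowest 1.5 mm only 13 x 13) from z 0 to 16 mm; round collar 36 mm across, z 16 to 23, which rests on the holder or the drive head when the key is home (it then stands by itself); round shank 16 mm across to z 52; then the wing.
- key_wing (a point): Middle of the key's flat wing handle, 70 mm above the key's origin. The wing is 46 mm wide along x, 11 mm thick along y and 36 mm high (z 52 to 88 of the key): pinch it across y from above. The key may be let go in the socket and gripped again at any time.
- key_holder: Fixed grey block 64 x 64 x 40 mm, origin at the centre of its underside. A square hole 22 x 22 mm goes down the middle of its top, sides along its x and y; the key stands in it with its sides within 0.06 rad of the hole's, and goes in within about 0.3 rad of that or of a quarter turn from it.
- holder_mouth (a point): Centre of the holder's hole, level with the block's top (40 mm above the table). With the key home its origin is 16 mm below this point.
- tensioner: Fixed belt tensioner, origin at table height under its upright drive axis. Aluminium plate 10 mm thick, x -76 to 48 and y -146 to 48 mm; round grey housing 68 mm across up to z 50 mm; on it a square steel drive head 40 x 40 mm, z 50 to 72, which turns about the axis. Head clockwise from above swings the sprung arm clockwise by 1/7 of the angle; this needs about 0.1 N m and stays where left.
- socket_mouth (a point): On the drive axis, 72 mm above the table, at the mouth of the drive head's square through-hole: 18 x 18 mm, widening at 45 degrees to 23 x 23 over its top 2.5 mm, parallel to the head's outer sides. Fully seated, the key's origin is 16 mm below this point; not lined up, it stops 0 to 4 mm below it.
- head_foot (a point): On the drive axis at the foot of the drive head, 50 mm above the table; does not turn. The head's angle varies and is not given: see it, or feel for it by light pushes, the key turned a little each time. The nearer to a quarter turn, the deeper it goes; within 0.1 rad and 1 mm it drops in. Seated it has up to 0.12 rad of play each way. A key turned while pressed on the head can drag it.
- pointer (a point): Tip of the sprung arm's thin pointer, 118 mm from the drive axis, 24 mm above the table. The arm points to about -y of the tensioner and swings towards its -x when tensioned. From its start it reaches the mark after 0.7 to 2.6 rad of the key.
- mark (a point): Middle of the gap (7.6 mm wide) between the two prongs of the dark index block on the curved scale, 118 mm from the drive axis, as high as the pointer; the pointer tip is at this very point when set exactly. Its y axis points to the drive axis; its -x is the way the pointer goes when tensioned. A push can shift the index along the scale: do not touch it.
- terminal_jar: Bystander: pale jar with a yellow lid, 55 mm across, 70 high, loose; it and the key holder swap places at random.
- long_nose_pliers: Bystander: blue-handled pliers lying flat, 60x156x12 mm.
- flush_cutter: Bystander: red-handled cutter lying flat, 60x110x12 mm.
- solder_spool: Bystander: spool 56 mm across, 32 high.
- tape_blue: Bystander: roll of tape 68 mm across, 18 high.
- spare_roller_1: Bystander: grey roller 34 mm across, 18 high.
- connector_1: Bystander: small white connector 22x22x13 mm.
- marker: Bystander: marker pen lying flat, 134 mm long, 14 thick.

How it is judged:
By the outcome, as a careful person would: the job done as asked, in the order asked, and still so for the second after the job is handed in, with the robot touching nothing.
It also fails if it takes over 72 s, if anything falls off the work surface, if the arm or the gripper's body presses on something with over 40 N, if the wrist force passes 120 N, or if a joint passes its speed limit or range.

## Working session

There is one attempt and no reset: what is moved stays moved. The work goes in short steps, Python scripts to look and compute and a tool call to move; the robot and the scene stay as the last step left them, time stands still between calls to the robot, and variables do not carry over. Pictures are saved under pics/ and viewed, at most 13 in all, crops included, and the job is handed in when it is done.

Besides the shell and the picture viewer there is one more tool, called after "Call:" by a JSON object that holds its "fn" and its "kwargs". move_arm: Moves the arm, as the interface text tells. Its arguments: {"type":"object","properties":{"rows":{"type":"array","items":{"type":"array","items":{"type":"number"}}}},"required":["rows"]}

```bash
mkdir -p pics; cat > h.py <<'E'
import numpy as np, cv2
from plant import manip
def grab(n):
    f=manip.grab_frame(n); return f
def proj(f,X):
    c=f["R"]@np.array(X,float)+np.array(f["t"]).ravel(); p=f["mtx"]@c; return p[:2]/p[2]
def ray(f,u,v,z):
    R=np.array(f["R"]);t=np.array(f["t"]).ravel()
    C=-R.T@t; d=R.T@np.linalg.inv(f["mtx"])@np.array([u,v,1.]); return C+d*(z-C[2])/d[2]
def tri(fs,uvs):
    A=[];b=[]
    for f,(u,v) in zip(fs,uvs):
        R=np.array(f["R"]);t=np.array(f["t"]).ravel();C=-R.T@t
        d=R.T@np.linalg.inv(f["mtx"])@np.array([u,v,1.]);d/=np.linalg.norm(d)
        P=np.eye(3)-np.outer(d,d);A.append(P);b.append(P@C)
    X=np.linalg.lstsq(np.vstack(A),np.hstack(b),rcond=None)[0]
    return X
E
python3 - <<'E'
from h import *
print(manip.state(), manip.tip_reach)
for n in("top","side"):
    f=grab(n);cv2.imwrite(f"pics/{n}0.png",f["img"]);np.save(f"pics/{n}0.npy",f,allow_pickle=True)
    print(n,-np.array(f["R"]).T@np.array(f["t"]).ravel(),np.array(f["R"]),f["mtx"])
E
```

```text
{'time': 0.0, 'joint_pos': array([-1.26800467e+00,  5.33476942e-02,  1.61428828e+00,  2.05451012e-05,
        1.47603205e+00, -1.19007307e-01]), 'joint_vel': array([-2.12391174e-07, -1.67453608e-03, -3.01228406e-04,  4.28637577e-05,
       -2.26426766e-03,  1.23474743e-03]), 'joint_efforts': array([ 6.00263666e-04, -3.93682265e+01, -3.70172274e+01, -9.90034823e-05,
        7.18138806e-03, -4.95258234e-06]), 'tool_pos': array([ 0.25570054, -0.56965389,  0.24907209]), 'tool_rot': array([-1.03424706e-03,  9.77842693e-01,  2.09338461e-01, -8.50388550e-05]), 'contact_force': array([ 0.52916817, -0.65281315,  0.47283921]), 'ft_torque': array([ 0.02405991, -0.00826483, -0.03031546]), 'grasp_force': 0.0, 'gripper_width': 0.9992442717448361} 0.019
top [0.41262642 0.02943986 1.34316194] [[ 0.02434722 -0.99967845  0.00708626]
 [-0.99457569 -0.02493875 -0.10098149]
 [ 0.10112574 -0.0045892  -0.99486307]] [[526.8432534    0.         277.4205662 ]
 [  0.         526.8432534  211.15283747]
 [  0.           0.           1.        ]]
side [0.09681344 0.66852002 0.68351028] [[-0.83670119 -0.54759632 -0.00832961]
 [-0.32252995  0.50498857 -0.80060039]
 [ 0.44261219 -0.66717675 -0.59914075]] [[392.27267819   0.         277.52343117]
 [  0.         392.27267819 217.22580209]
 [  0.           0.           1.        ]]
```

View pics/top0.png

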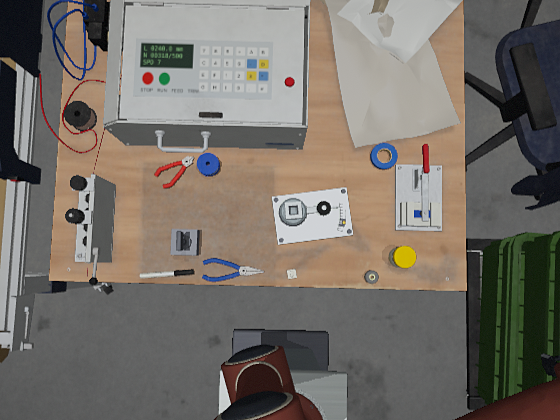

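View pics/side0.png

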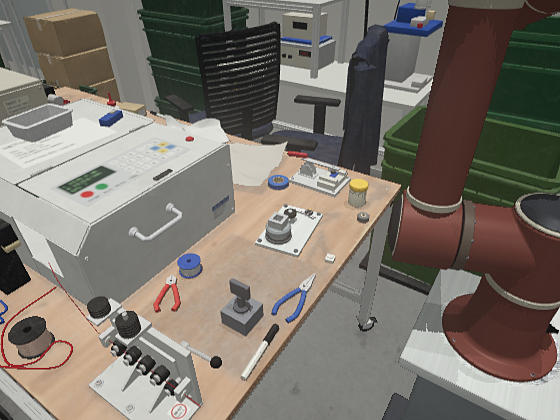

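The top view shows the key in its holder at about (186,241), the tensioner head at (292,210) and the scale near (343,215). The jar is at (404,257). I'll zoom in on these.

```bash
python3 - <<'E'
from h import *
t=cv2.imread("pics/top0.png");s=cv2.imread("pics/side0.png")
z=lambda im,x,y,w,h,k:cv2.resize(im[y:y+h,x:x+w],None,fx=k,fy=k,interpolation=cv2.INTER_CUBIC)
c=np.zeros((600,800,3),np.uint8)
a=z(t,270,182,90,66,5);c[:330,:450]=a      # top tens
b=z(s,245,195,85,65,4);c[:260,455:795]=b
d=z(t,160,220,50,45,6);c[330:600,:300]=d
e=z(s,210,265,70,75,4);c[270:570,455:735]=e
cv2.imwrite("pics/c1.png",c)
E
```

```text
(no output)
```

View pics/c1.png

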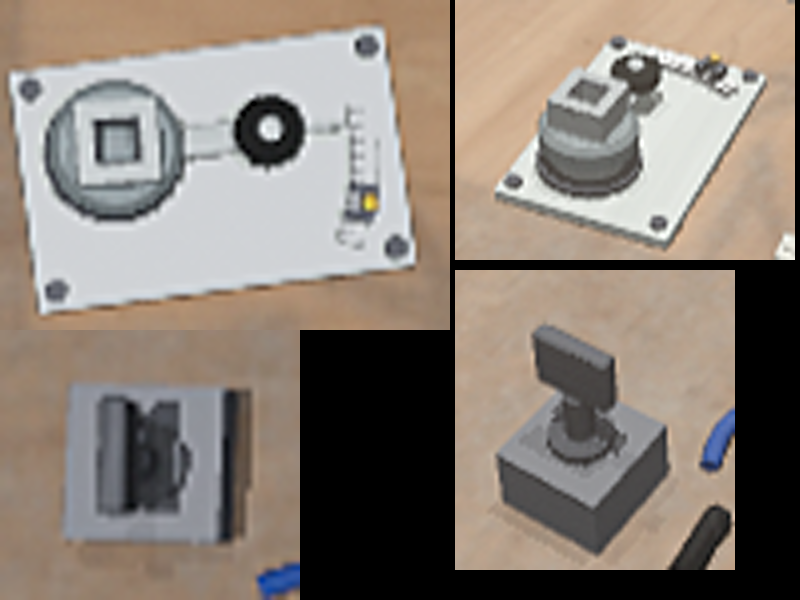

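The crops show the plate corners, the head's top square, the pointer at about (340,128) in crop pixels, the yellow-dotted index at (365,203), and the wing standing along the image's vertical. Next I'll measure these.

```bash
python3 - <<'E'
from h import *
ft=np.load("pics/top0.npy",allow_pickle=True).item();fs=np.load("pics/side0.npy",allow_pickle=True).item()
img=ft["img"]
def sub(x0,y0,k,p): return np.array([(p[0]+.5)/k-.5+x0,(p[1]+.5)/k-.5+y0])
# plate
hsv=cv2.cvtColor(img,cv2.COLOR_BGR2HSV)
m=((hsv[...,2]>170)&(hsv[...,1]<40)).astype(np.uint8); mm=np.zeros_like(m); mm[182:248,270:358]=m[182:248,270:358]
cs,_=cv2.findContours(mm,cv2.RETR_EXTERNAL,cv2.CHAIN_APPROX_NONE);c=max(cs,key=cv2.contourArea)
w=np.array([ray(ft,u,v,.010)[:2] for u,v in c[:,0]]) 
r=cv2.minAreaRect((w*1000).astype(np.float32));print("plate",r, cv2.boxPoints(r))
man=[ray(ft,*sub(270,182,5,p),.01)[:2]*1000 for p in [(10,72),(383,27),(413,266),(42,313)]];print("plate man",np.round(man,1))
TL,TR,BR,BL=man
ey=((TL-TR)+(BL-BR));ey/=np.linalg.norm(ey);ex=np.array([ey[1],-ey[0]]);
cen=np.mean(man,0);yaw=np.arctan2(ex[1],ex[0])
ax=cen+14*ex+49*ey;print("axis",ax,"yaw",yaw)
hd=[ray(ft,*sub(270,182,5,p),.072)[:2]*1000 for p in [(76,98),(153,94),(160,180),(84,186)]]
print("head",np.round(hd,1),np.mean(hd,0),[np.degrees(np.arctan2(*(hd[(i+1)%4]-hd[i])[::-1])) for i in range(4)])
hl=[ray(ft,*sub(270,182,5,p),.072)[:2]*1000 for p in [(94,119),(140,118),(143,161),(97,164)]];print("hole",np.mean(hl,0))
def pol(p,z):
    q=ray(ft,*sub(270,182,5,p),z)[:2]*1000-ax; a=np.arctan2(q@ex,-(q@ey)); return np.linalg.norm(q),a
for n,p,z in [("roller",(269,129),.03),("tip",(340,128),.024),("yellow",(370,202),.03)]:print(n,pol(p,z))
ho=[ray(ft,*sub(160,220,6,(x,y-330)),.04)[:2]*1000 for x,y in [(68,385),(223,388),(220,543),(64,540)]]
print("holder",np.round(ho,1),np.mean(ho,0),[np.degrees(np.arctan2(*(ho[(i+1)%4]-ho[i])[::-1])) for i in range(4)])
wg=[ray(ft,*sub(160,220,6,(x,y-330)),.112)[:2]*1000 for x,y in [(98,397),(130,397),(130,513),(98,513)]]
print("wing",np.round(wg,1),np.mean(wg,0))
# side predictions: project candidates
for n,X in [("holder",[*np.mean(ho,0)/1000,.04]),("wingtop",[*np.mean(wg,0)/1000,.112]),("head",[*ax/1000,.072])]:
    p=proj(fs,X);x0,y0,ox,oy=(245,195,455,0) if n=="head" else (210,265,455,270)
    print(n,p,"crop",(p-[x0,y0]+.5)*4-.5+[ox,oy])
E
```

```text
plate ((540.23095703125, -64.78276062011719), (124.26533508300781, 192.10049438476562), 8.753787994384766) [[ 464.2043     20.692753]
 [ 493.4398   -169.17006 ]
 [ 616.25757  -150.25827 ]
 [ 587.0221     39.604538]]
plate man [[ 586.6   39.1]
 [ 614.6 -151.1]
 [ 492.7 -167.7]
 [ 464.2   19.8]]
axis [546.13862406 -14.43526143] yaw 0.14837737700224693
head [[566.6   6.2]
 [569.5 -31.1]
 [527.6 -35.4]
 [523.8   1.4]] [546.86596024 -14.72529751] [np.float64(-85.56187446907062), np.float64(-174.23160772991727), np.float64(95.95937373282506), np.float64(6.4739459268386765)]
hole [546.35465976 -14.85741273]
roller (np.float64(78.24567731687999), np.float64(0.009733819830763647))
tip (np.float64(114.53054018103843), np.float64(-0.02237357604395821))
yellow (np.float64(130.4766978402282), np.float64(-0.3267939594980921))
holder [[494.7 285.8]
 [495.1 221.9]
 [431.4 220.6]
 [431.  284.6]] [463.0505096  253.24406651] [np.float64(-89.68915661403206), np.float64(-178.82577711513892), np.float64(90.30354418356823), np.float64(1.0892305514931953)]
wing [[485.8 259.8]
 [486.1 247.3]
 [441.1 245.4]
 [440.8 257.8]] [463.44062593 252.57902023]
holder [242.48396049 306.34393391] crop [586.43584195 436.87573563]
wingtop [240.29731383 282.04883615] crop [577.68925531 339.69534462]
head [278.72476348 217.13740225] crop [591.3990539   90.04960901]
```

Call:
{"fn": "move_arm", "kwargs": {"rows": [[2.5, -3.17, 0, 0, 0, 0, 1], [2.5, -3.17, 0, 0, 0, 0, 1], [2.5, -3.17, 0, 0, 0, 0, 1], [2.5, -3.17, 0, 0, 0, 0, 1], [2.5, -3.17, 0, 0, 0, 0, 1], [2.5, -3.17, 0, 0, 0, 0, 1], [2.5, -3.17, 0, 0, 0, 0, 1], [2.5, -3.17, 0, 0, 0, 0, 1], [2.5, -3.17, 0, 0, 0, 0, 1], [2.5, -3.17, 0, 0, 0, 0, 1], [2.5, -3.17, 0, 0, 0, 0, 1], [2.5, -3.17, 0, 0, 0, 0, 1], [2.5, -3.17, 0, 0, 0, 0, 1], [2.5, -3.17, 0, 0, 0, 0, 1], [2.5, -3.17, 0, 0, 0, 0, 1], [2.5, -3.17, 0, 0, 0, 0, 1], [2.5, -3.17, 0, 0, 0, 0, 1], [2.5, -3.17, 0, 0, 0, 0, 1], [2.5, -3.17, 0, 0, 0, 0, 1], [2.5, -3.17, 0, 0, 0, 0, 1]]}}

```text
time: 1.77
tool_pos: [0.4522, 0.2152, 0.2498]
tool_rot: [0.0, 0.978, 0.21, -0.0]
contact_force: [0.6, -0.4, 1.4]
gripper_width: 0.997
grasp_force: 0.0
```

Call:
{"fn": "move_arm", "kwargs": {"rows": [[0, 0, 0, 0, 0, -7.1, 1], [0, 0, 0, 0, 0, -7.1, 1], [0, 0, 0, 0, 0, -7.1, 1], [0, 0, 0, 0, 0, -7.1, 1], [0, 0, 0, 0, 0, -7.1, 1], [0, 0, 0, 0, 0, -7.1, 1], [0, 0, 0, 0, 0, -7.1, 1], [0, 0, 0, 0, 0, -7.1, 1], [0, 0, 0, 0, 0, -7.1, 1], [0, 0, 0, 0, 0, -7.1, 1], [0, 0, 0, 0, 0, -7.1, 1], [0, 0, 0, 0, 0, -7.1, 1], [0, 0, 0, 0, 0, -7.1, 1], [0, 0, 0, 0, 0, -7.1, 1], [0, 0, 0, 0, 0, -7.1, 1], [0, 0, 0, 0, 0, -7.1, 1], [0, 0, 0, 0, 0, -7.1, 1], [0, 0, 0, 0, 0, -7.1, 1], [0, 0, 0, 0, 0, -7.1, 1], [0, 0, 0, 0, 0, -7.1, 1]]}}

```text
time: 3.43
tool_pos: [0.4522, 0.2128, 0.2497]
tool_rot: [-0.0, 0.117, 0.993, -0.0]
contact_force: [0.1, -0.1, 0.5]
gripper_width: 0.999
grasp_force: 0.0
```

```bash
cat >> h.py <<'E'
from scipy.spatial.transform import Rotation as Ro
def err(xyz,yawdeg):
    "shift in tool axes (cm) and turn (deg) from here to a tool-down pose"
    s=manip.state();q=s["tool_rot"];R=Ro.from_quat([*q[1:],q[0]])
    T=Ro.from_euler("z",yawdeg,degrees=True)*Ro.from_euler("x",180,degrees=True)
    d=R.inv().apply(np.array(xyz)-s["tool_pos"])*100
    r=(R.inv()*T).as_rotvec(degrees=True)
    x=R.as_matrix()[:,0]
    print("t",round(s["time"],2),"pos",np.round(s["tool_pos"]*1000,1),"yaw",np.round(np.degrees(np.arctan2(x[1],x[0])),2),"q6",np.round(np.degrees(s["joint_pos"][5]),1),"F",np.round(s["contact_force"],1),"M",np.round(s["ft_torque"],2),"w",round(s["gripper_width"],3),"g",round(s["grasp_force"],1))
    print("shift cm",np.round(d,2),"turn",np.round(r,2))
E
python3 -c "
from h import *
err([.4632,.2527,.25],181.)"
```

```text
t 3.43 pos [452.2 212.8 249.7] yaw 166.52 q6 -59.9 F [ 0.1 -0.1  0.5] M [-0.    0.03  0.01] w 0.999 g 0.0
shift cm [-0.14  4.13 -0.03] turn [ -0.02  -0.06 -14.48]
```

Call:
{"fn": "move_arm", "kwargs": {"rows": [[0, 0, 0, 0, 0, -7.1, 1], [0, 0, 0, 0, 0, -7.1, 1], [-0.6, 2, 0, 0, 0, -0.3, 1], [-0.6, 2, 0, 0, 0, 0, 1], [0, 0, 3, 0, 0, 0, 1], [0, 0, 3, 0, 0, 0, 1], [0, 0, 3, 0, 0, 0, 1], [0, 0, 1, 0, 0, 0, 1], [0, 0, 0, 0, 0, 0, 1]]}}

```text
time: 4.18
tool_pos: [0.4616, 0.2521, 0.1463]
tool_rot: [-0.004, -0.006, 1.0, -0.001]
contact_force: [0.3, 0.1, -1.1]
gripper_width: 0.999
grasp_force: 0.0
```

```bash
python3 -c "
from h import *
err([.4633,.2527,.094],181.)"
```

```text
t 4.18 pos [461.6 252.1 146.3] yaw -179.33 q6 -70.1 F [ 0.3  0.1 -1.1] M [ 0.01 -0.02 -0.01] w 0.999 g 0.0
shift cm [-0.21  0.07  5.22] turn [-0.15 -0.43 -0.33]
```

Call:
{"fn": "move_arm", "kwargs": {"rows": [[-0.1, 0, 2, 0, -0.2, 0, 1], [-0.1, 0, 2, 0, -0.2, 0, 1], [0, 0, 1.2, 0, 0, 0, 1], [0, 0, 0, 0, 0, 0, 1], [0, 0, 0, 0, 0, 0, 0], [0, 0, 0, 0, 0, 0, -0.5], [0, 0, 0, 0, 0, 0, -1], [0, 0, 0, 0, 0, 0, -1], [0, 0, 0, 0, 0, 0, -1], [0, 0, 0, 0, 0, 0, -1], [0, 0, 0, 0, 0, 0, -1], [0, 0, 0, 0, 0, 0, -1]]}}

```text
time: 5.18
tool_pos: [0.4664, 0.2532, 0.0986]
tool_rot: [0.004, -0.006, 1.0, 0.0]
contact_force: [-0.9, 1.1, 1.5]
gripper_width: 0.118
grasp_force: 60.3
```

```bash
python3 -c "
from h import *
err([.4633,.2527,.094],181.)"
```

```text
t 5.18 pos [466.4 253.2  98.6] yaw -179.33 q6 -70.1 F [-0.9  1.1  1.5] M [ 0.02  0.04 -0.  ] w 0.118 g 60.3
shift cm [ 0.32 -0.04  0.46] turn [ 0.01  0.43 -0.33]
```

Call:
{"fn": "move_arm", "kwargs": {"rows": [[0, 0, -1, 0, 0, 0, -1], [0, 0, -2, 0, 0, 0, -1], [0, 0, -3, 0, 0, 0, -1], [0, 0, -3, 0, 0, 0, -1], [-0.4, -1.3, 0, 0, 0, 0, -1], [-0.8, -2.7, 0, 0, 0, 0, -1], [-0.8, -2.7, 0, 0, 0, 0, -1], [-0.8, -2.7, 0, 0, 0, 0, -1], [-0.8, -2.7, 0, 0, 0, 0, -1], [-0.8, -2.7, 0, 0, 0, 0, -1], [-0.8, -2.7, 0, 0, 0, 0, -1], [-0.8, -2.7, 0, 0, 0, 0, -1], [-0.8, -2.7, 0, 0, 0, 0, -1], [-0.8, -2.7, 0, 0, 0, 0, -1], [-0.8, -2.7, 0, 0, 0, 0, -1], [-0.4, -1.3, 0, 0, 0, 0, -1], [0, 0, 0, 0, 0, -2.5, -1], [0, 0, 0, 0, 0, -2.5, -1], [0, 0, 0, 0, 0, 0, -1], [0, 0, 0, 0, 0, 0, -1]]}}

```text
time: 6.85
tool_pos: [0.5568, -0.0416, 0.1889]
tool_rot: [0.003, -0.049, 0.999, 0.0]
contact_force: [-0.3, -0.3, -2.2]
gripper_width: 0.119
grasp_force: 59.8
```

```bash
python3 - <<'E'
from h import *
err([.5494,-.0143,.15],185.7)
f=grab("side");s=f["img"];np.save("pics/side1.npy",f,allow_pickle=True)
ft=grab("top");np.save("pics/top1.npy",ft,allow_pickle=True)
st=manip.state();p=st["tool_pos"]
print("key tip if 3mm",proj(f,[p[0]-.003,p[1],p[2]-.0746]),"wing",proj(f,p))
z=lambda im,x,y,w,h,k:cv2.resize(im[y:y+h,x:x+w],None,fx=k,fy=k,interpolation=cv2.INTER_CUBIC)
c=np.zeros((600,800,3),np.uint8);c[:,:480]=z(s,240,140,80,100,6)
c[:320,480:800]=z(ft["img"],260,160,80,80,4)
cv2.imwrite("pics/c2.png",c)
E
```

```text
t 6.85 pos [556.8 -41.6 188.9] yaw -174.38 q6 -107.6 F [-0.3 -0.3 -2.2] M [ 0.01 -0.   -0.02] w 0.119 g 59.8
shift cm [0.5  2.79 3.88] turn [-0.01  0.37 -0.08]
key tip if 3mm [281.7918536  197.83107163] wing [280.72032806 172.51479573]
```

View pics/c2.png

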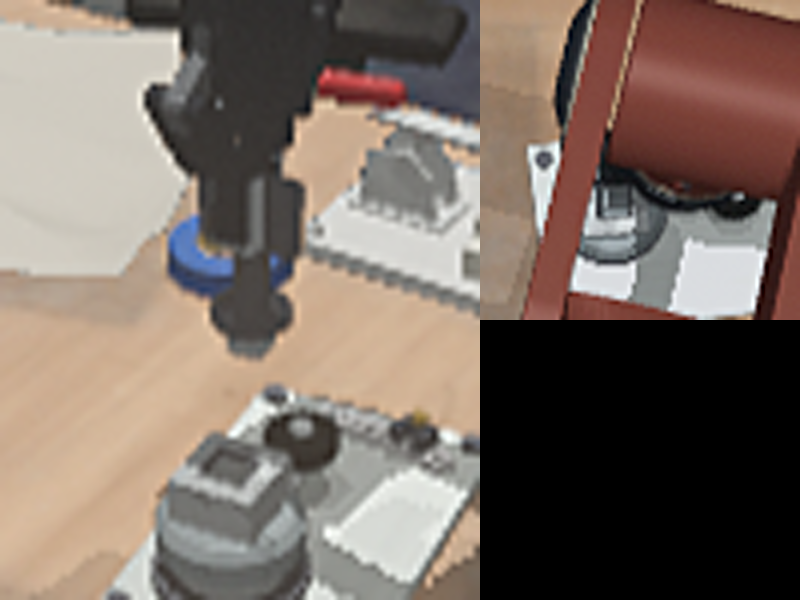

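Call:
{"fn": "move_arm", "kwargs": {"rows": [[0.2, 0.9, 0, 0, 0.2, 0, -1], [0.2, 1.0, 0, 0, 0.2, 0, -1], [0.1, 0.9, 0, 0, 0, 0, -1], [0, 0, 1, 0, 0, 0, -1], [0, 0, 2, 0, 0, 0, -1], [0, 0, 0.9, 0, 0, 0, -1], [0, 0, 0, 0, 0, 0, -1], [0, 0, 0, 0, 0, 0, -1], [0, 0, 0, 0, 0, 0, -1]]}}

```text
time: 7.7
tool_pos: [0.5497, -0.0146, 0.1503]
tool_rot: [0.0, -0.049, 0.999, -0.0]
contact_force: [0.2, -0.4, -1.8]
gripper_width: 0.119
grasp_force: 59.7
```

```bash
python3 -c "
from h import *
err([.5494,-.0143,.148],185.7)"
```

```text
t 7.7 pos [549.7 -14.6 150.3] yaw -174.34 q6 -104.9 F [ 0.2 -0.4 -1.8] M [ 0.04 -0.   -0.01] w 0.119 g 59.7
shift cm [0.03 0.04 0.23] turn [-0.05  0.04 -0.04]
```

Positioned over the socket. Now a light lowering, watching force.

Call:
{"fn": "move_arm", "kwargs": {"rows": [[0, 0, 0.2, 0, 0, 0, -1], [0, 0, 0.2, 0, 0, 0, -1], [0, 0, 0.2, 0, 0, 0, -1], [0, 0, 0.1, 0, 0, 0, -1], [0, 0, 0, 0, 0, 0, -1]]}}

```text
time: 8.12
tool_pos: [0.5493, -0.0145, 0.1427]
tool_rot: [-0.0, -0.049, 0.999, -0.0]
contact_force: [0.1, -0.0, -1.4]
gripper_width: 0.121
grasp_force: 59.8
```

Call:
{"fn": "move_arm", "kwargs": {"rows": [[0, 0, 0.2, 0, 0, 0, -1], [0, 0, 0.2, 0, 0, 0, -1], [0, 0, 0.2, 0, 0, 0, -1], [0, 0, 0, 0, 0, 0, -1], [0, 0, 0, 0, 0, 0, -1]]}}

```text
time: 8.53
tool_pos: [0.5491, -0.0144, 0.1363]
tool_rot: [-0.0, -0.049, 0.999, -0.0]
contact_force: [0.8, 1.8, -2.8]
gripper_width: 0.12
grasp_force: 59.7
```

It has dropped in, so I'll go to full seat.

Call:
{"fn": "move_arm", "kwargs": {"rows": [[0, 0, 0.2, 0, 0, 0, -1], [0, 0, 0.2, 0, 0, 0, -1], [0, 0, 0.15, 0, 0, 0, -1], [0, 0, 0.1, 0, 0, 0, -1], [0, 0, 0, 0, 0, 0, -1], [0, 0, 0, 0, 0, 0, -1]]}}

```text
time: 9.03
tool_pos: [0.5494, -0.0144, 0.1307]
tool_rot: [-0.0, -0.049, 0.999, -0.0]
contact_force: [-2.2, 2.7, 1.0]
gripper_width: 0.119
grasp_force: 60.2
```

```bash
python3 -c "
from h import *
err([.5494,-.0143,.1306],185.7)"
```

```text
t 9.03 pos [549.4 -14.4 130.7] yaw -174.33 q6 -104.9 F [-2.2  2.7  1. ] M [ 0.64  0.24 -0.03] w 0.119 g 60.2
shift cm [-0.    0.01  0.01] turn [-0.01 -0.   -0.03]
```

Call:
{"fn": "move_arm", "kwargs": {"rows": [[0, -0.01, 0, 0, 0, 2, -1], [0, -0.026, 0, 0, 0, 5, -1], [0, -0.026, 0, 0, 0, 5, -1], [0, -0.026, 0, 0, 0, 5, -1], [0, -0.026, 0, 0, 0, 5, -1], [0, -0.026, 0, 0, 0, 5, -1], [0, 0, 0, 0, 0, 0, -1]]}}

```text
time: 9.62
tool_pos: [0.5496, -0.0149, 0.1307]
tool_rot: [0.0, 0.186, 0.982, 0.001]
contact_force: [0.1, 5.8, 1.1]
gripper_width: 0.12
grasp_force: 60.1
```

```bash
python3 -c "
from h import *
err([.5494,-.0143,.1306],158.7)"
```

```text
t 9.62 pos [549.6 -14.9 130.7] yaw 158.51 q6 -77.9 F [0.1 5.8 1.1] M [ 1.22 -0.03  0.04] w 0.12 g 60.1
shift cm [0.04 0.04 0.01] turn [ 0.13  0.03 -0.19]
```

Call:
{"fn": "move_arm", "kwargs": {"rows": [[0.02, 0.02, 0, 0, 0, 5, -1], [0, -0.026, 0, 0, 0, 5, -1], [0, -0.026, 0, 0, 0, 5, -1], [0, -0.026, 0, 0, 0, 5, -1], [0, -0.026, 0, 0, 0, 5, -1], [0, -0.026, 0, 0, 0, 5, -1], [0, -0.026, 0, 0, 0, 5, -1], [0, -0.026, 0, 0, 0, 5, -1], [0, -0.026, 0, 0, 0, 5, -1], [0, -0.026, 0, 0, 0, 5, -1], [0, -0.026, 0, 0, 0, 5, -1], [0, -0.026, 0, 0, 0, 5, -1], [0, 0, 0, 0, 0, 0, -1]]}}

```text
time: 10.7
tool_pos: [0.5476, -0.0159, 0.1307]
tool_rot: [-0.0, 0.653, 0.758, 0.002]
contact_force: [1.4, 6.6, 1.0]
gripper_width: 0.12
grasp_force: 60.1
```

```bash
python3 - <<'E'
from h import *
err([.5494,-.0143,.1306],98.7)
f=grab("side");s=f["img"];np.save("pics/side2.npy",f,allow_pickle=True)
ft=grab("top");np.save("pics/top2.npy",ft,allow_pickle=True)
z=lambda im,x,y,w,h,k:cv2.resize(im[y:y+h,x:x+w],None,fx=k,fy=k,interpolation=cv2.INTER_CUBIC)
c=np.zeros((600,800,3),np.uint8);c[:400,:480]=z(s,265,190,60,50,8)
c[:320,480:800]=z(ft["img"],270,170,80,80,4)
s0=cv2.imread("pics/side0.png");c[400:600,:400]=z(s0,285,200,50,25,8)
cv2.imwrite("pics/c3.png",c)
E
```

```text
t 10.7 pos [547.6 -15.9 130.7] yaw 98.51 q6 -18.1 F [1.4 6.6 1. ] M [ 1.47 -0.23  0.06] w 0.12 g 60.1
shift cm [0.14 0.2  0.01] turn [ 0.14 -0.14 -0.19]
```

View pics/c3.png

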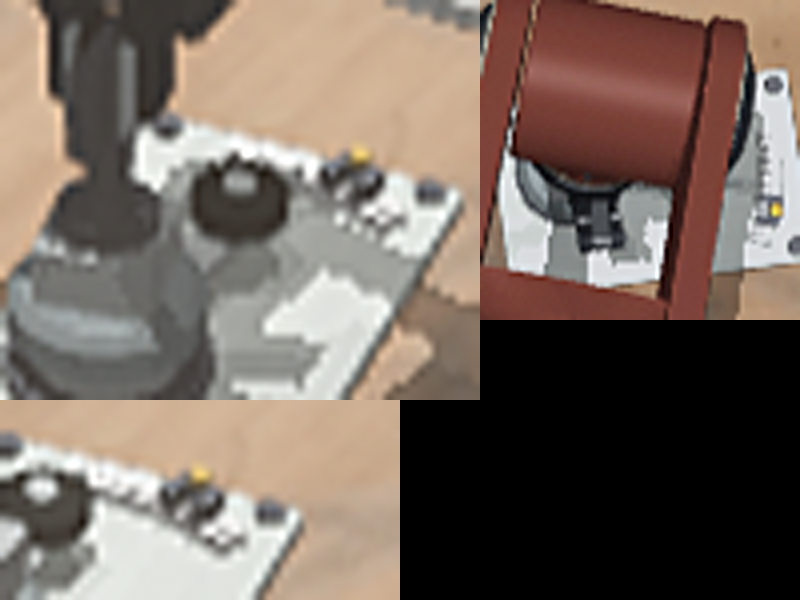

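The side view shows the roller hub at about (294.8,212.1) and the index still ahead of it. The top view is partly hidden by the arm. Next I'll triangulate the hub and the index.

```bash
cat >> h.py <<'E'
AX=np.array([.5464,-.0146])
def cen(im,kind,box):
    x,y,w,h=box;c=im[y:y+h,x:x+w].astype(float)
    if kind=="y": wt=np.clip(c[...,2]-c[...,0]-70,0,None)
    else: wt=np.clip(c.min(2)-100,0,None)
    Y,X=np.mgrid[y:y+h,x:x+w];return np.array([(X*wt).sum(),(Y*wt).sum()])/wt.sum()
def ang(p): d=np.array(p[:2])-AX; return np.linalg.norm(d)*1000,np.arctan2(d[1],d[0])
E
python3 - <<'E'
from h import *
L=lambda n:np.load(f"pics/{n}.npy",allow_pickle=True).item()
t0,s0,s2,t2=L("top0"),L("side0"),L("side2"),L("top2")
yt=cen(t0["img"],"y",(338,216,12,12));ys=cen(s0["img"],"y",(303,203,14,9));y2=cen(s2["img"],"y",(303,203,14,9));yt2=cen(t2["img"],"y",(338,216,12,12))
ht=cen(t0["img"],"h",(319,203,9,9));hs=cen(s0["img"],"h",(286,208,8,6));h2=cen(s2["img"],"h",(291,209,8,6))
print(yt,yt2,ys,y2,ht,hs,h2)
Y=tri([t0,s0],[yt,ys]);H=tri([t0,s0],[ht,hs]);print("Y",Y,ang(Y));print("H",H,ang(H))
print("reproj Y",proj(t0,Y)-yt,proj(s0,Y)-ys,"H",proj(t0,H)-ht,proj(s0,H)-hs)
for n,h in(("s0",hs),("s2",h2)): 
    p=ray(s0,*h,H[2]);print(n,p,ang(p))
print(ang(ray(t0,*yt,Y[2])),ang(ray(s0,*ys,Y[2])))
tip=ray(t0,(340.5)/5-.5+270,(128.5)/5-.5+182,.024);print("tip",ang(tip))
E
```

```text
[343.57180157 222.01827676] [343.56683168 222.01485149] [309.46086957 208.70434783] [309.5        208.71428571] [323.56299659 207.29738933] [289.43234138 209.43683324] [294.66719243 210.03312303]
Y [ 0.52373652 -0.14228399  0.03044016] (np.float64(129.6797378817771), np.float64(-1.7464634122928686))
H [ 0.55818894 -0.08991394  0.04619826] (np.float64(76.23102269009043), np.float64(-1.4155256472950608))
reproj Y [-0.16741721 -0.3382754 ] [0.32980026 0.02167092] H [-0.27303572 -0.51365898] [0.51625336 0.03890233]
s0 [ 0.55949803 -0.08929896  0.04619826] (np.float64(75.83859356922818), np.float64(-1.3972167317817727))
s2 [ 0.54574517 -0.0947049   0.04619826] (np.float64(80.10757817702137), np.float64(-1.5789708089660754))
(np.float64(130.25080162636044), np.float64(-1.7522256420194744)) (np.float64(129.12681559409558), np.float64(-1.7405700042715735))
tip (np.float64(114.33450933716313), np.float64(-1.4468793947080603))
```

Call:
{"fn": "move_arm", "kwargs": {"rows": [[0.05, -0.026, 0, 0, 0, 5, -1], [0, -0.026, 0, 0, 0, 5, -1], [0, -0.026, 0, 0, 0, 5, -1], [0, -0.026, 0, 0, 0, 5, -1], [0, -0.026, 0, 0, 0, 5, -1], [0, -0.026, 0, 0, 0, 5, -1], [0, 0, 0, 0, 0, 0, -1], [0, 0, 0, 0, 0, 0, -1]]}}

```text
time: 11.47
tool_pos: [0.5464, -0.0156, 0.1308]
tool_rot: [0.0, 0.826, 0.564, 0.002]
contact_force: [1.5, 4.6, -0.4]
gripper_width: 0.117
grasp_force: 60.0
```

```bash
python3 - <<'E'
from h import *
err([.5470,-.0150,.1306],68.7)
f=grab("side");s=f["img"];np.save("pics/side3.npy",f,allow_pickle=True)
h=cen(s,"h",(292,209,9,6));p=ray(f,*h,.0462);print(h,ang(p))
z=lambda im,x,y,w,h,k:cv2.resize(im[y:y+h,x:x+w],None,fx=k,fy=k,interpolation=cv2.INTER_CUBIC)
cv2.imwrite("pics/c4.png",z(s,285,200,50,30,12))
E
```

```text
t 11.47 pos [546.4 -15.6 130.8] yaw 68.66 q6 11.8 F [ 1.5  4.6 -0.4] M [ 1.32 -0.5   0.04] w 0.117 g 60.0
shift cm [0.08 0.04 0.02] turn [ 0.13 -0.19 -0.04]
[296.65873016 210.01904762] (np.float64(83.30208156923092), np.float64(-1.634256779135322))
```

View pics/c4.png

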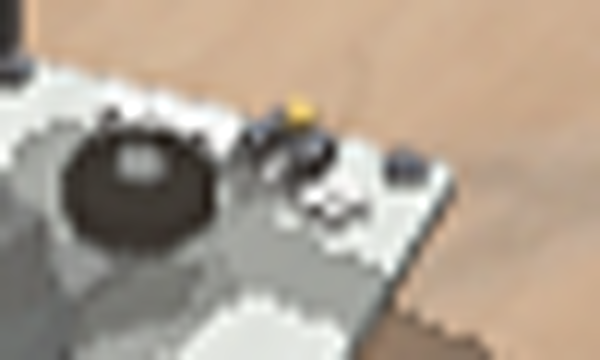

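The side view shows the roller hub near crop pixel (140,160) and the prongs at (255,140) and (315,150), with the pointer just short of them. I'll let go and clear the view for an accurate top measurement.

Call:
{"fn": "move_arm", "kwargs": {"rows": [[0, 0, 0, 0, 0, 0, 0], [0, 0, 0, 0, 0, 0, 0.5], [0, 0, 0, 0, 0, 0, 0.5], [0, 0, 0, 0, 0, 0, 0.5], [0, 0, 0, 0, 0, 0, 0.5], [0, 0, -2, 0, 0, 0, 0.5], [0, 0, -3, 0, 0, 0, 0.5], [0, 0, -2, 0, 0, 0, 0.5], [2.8, -1.1, 0, 0, 0, 0, 0.5], [2.8, -1.1, 0, 0, 0, 0, 0.5], [2.8, -1.1, 0, 0, 0, 0, 0.5], [2.8, -1.1, 0, 0, 0, 0, 0.5], [2.8, -1.1, 0, 0, 0, 0, 0.5], [2.8, -1.1, 0, 0, 0, 0, 0.5], [0, 0, 0, 0, 0, 0, 0.5]]}}

```text
time: 12.77
tool_pos: [0.5446, 0.1677, 0.2004]
tool_rot: [-0.0, 0.825, 0.566, 0.0]
contact_force: [-0.4, 0.4, 0.1]
gripper_width: 0.748
grasp_force: 0.0
```

```bash
python3 - <<'E'
from h import *
err([.5464,-.0156,.1308],68.7)
fs=grab("side");np.save("pics/side4.npy",fs,allow_pickle=True)
ft=grab("top");np.save("pics/top4.npy",ft,allow_pickle=True)
z=lambda im,x,y,w,h,k:cv2.resize(im[y:y+h,x:x+w],None,fx=k,fy=k,interpolation=cv2.INTER_CUBIC)
c=np.zeros((600,800,3),np.uint8);c[:400,:800]=z(ft["img"],275,190,80,40,10)
c[400:600,:400]=z(fs["img"],285,200,40,20,10)
cv2.imwrite("pics/c5.png",c)
E
```

```text
t 12.77 pos [544.6 167.7 200.4] yaw 68.92 q6 30.7 F [-0.4  0.4  0.1] M [ 0.02 -0.03  0.01] w 0.748 g 0.0
shift cm [-17.04   6.76   6.94] turn [-0.01 -0.07  0.22]
```

View pics/c5.png

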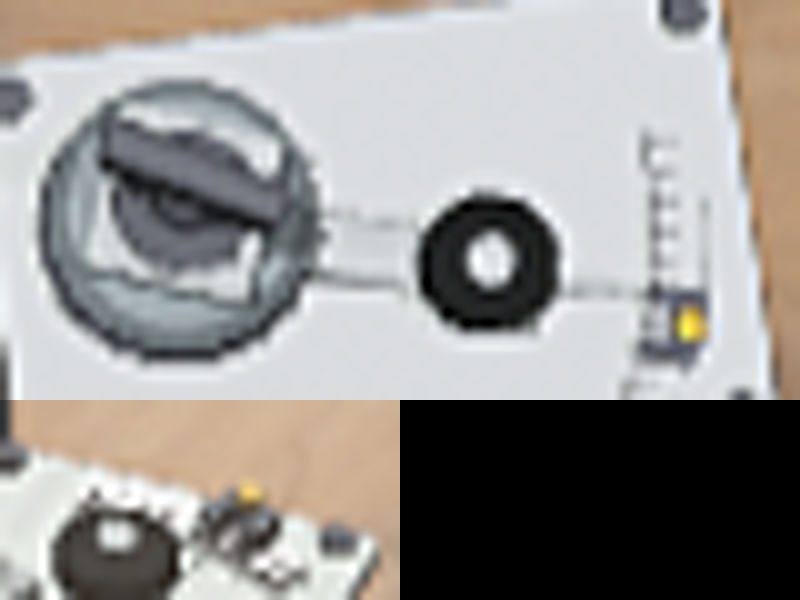

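The top view shows the pointer line ending at about (650,293) in crop pixels, with the prongs at y≈297 and y≈350. So the gap centre is near y≈324, and the pointer is a few mm short. I'll compute it.

```bash
python3 - <<'E'
from h import *
L=lambda n:np.load(f"pics/{n}.npy",allow_pickle=True).item()
t0,s0,t4,s4=L("top0"),L("side0"),L("top4"),L("side4")
h0=cen(t0["img"],"h",(319,203,9,9));h4=cen(t4["img"],"h",(320,211,9,9))
g0=cen(s0["img"],"h",(286,208,8,6));g4=cen(s4["img"],"h",(292,210,9,6))
print(h0,h4,g4);H=tri([t4,s4],[h4,g4]);print("H4",H)
for z in(.034,.046): print(z,ang(ray(t0,*h0,z)),ang(ray(t4,*h4,z)))
Y=cen(t4["img"],"y",(338,216,12,12));print("yel",Y,ang(ray(t4,*Y,.03)))
g=cv2.cvtColor(t4["img"],cv2.COLOR_BGR2GRAY);print(g[215:230,329:350])
g=cv2.cvtColor(t0["img"],cv2.COLOR_BGR2GRAY);print(g[203:230,334:350])
P=lambda x,y:((x+.5)/10-.5+275,(y+.5)/10-.5+190)
for n,p in(("line1",(590,291)),("tip",(645,293)),("gapmid",(655,325))): print(n,ang(ray(t4,*P(*p),.024)))
E
```

```text
[323.56299659 207.29738933] [323.54915945 215.55170657] [296.55863874 211.5591623 ]
H4 [ 0.53669108 -0.09062196  0.04695674]
0.034 (np.float64(78.04959304921198), np.float64(-1.4179548747553403)) (np.float64(77.9307370890742), np.float64(-1.6846095705824713))
0.046 (np.float64(76.75714420357431), np.float64(-1.4329434645585715)) (np.float64(76.96498311107645), np.float64(-1.7010346972149801))
yel [343.56968215 222.0195599 ] (np.float64(130.296335538074), np.float64(-1.7518991980080088))
[[ 26  67 217 227 221 220 221 220 221 223 216 149 210 214 222 221 197 223
  220 221 224]
 [ 28  82 244 224 220 220 221 221 221 223 213 150 185 204 223 221 185 224
  220 221 223]
 [ 29  76 234 216 214 215 216 219 222 224 220 186 226 221 230 227 189 224
  221 220 223]
 [ 27  67 205 188 191 198 196 194 211 210 202 103 180 177 213 209 178 227
  221 220 223]
 [ 31 107 184 168 182 199 193 180 201 185 140  73 107 106  93  99 128 232
  222 221 223]
 [ 68 200 236 228 225 224 224 225 224 215 188 143 160  95 122 112 117 233
  222 220 222]
 [185 237 225 221 221 220 220 220 223 226 172 186 193  89 180 160 134 232

[... 2050 characters left out ...]
 219 211 210 211]
 [210 210 211 211 206 156 168 169  92 196 169 154 217 211 209 211]
 [209 210 211 204 166  79 107 118  87  94 101 167 216 211 209 210]
 [209 210 211 208 159 106  88  77  81  94 121 225 214 210 209 210]
 [209 210 212 215 175 162 152 155 156 121 167 218 211 210 210 210]
 [209 211 212 202 190 211 212 223 220 181 219 213 211 212 213 214]
 [210 211 212 160 163 193 193 214 213 213 213 211 212 216 199 195]
 [209 211 212 159 195 209 215 214 206 211 210 212 215 199 120  90]]
line1 (np.float64(104.73040709514589), np.float64(-1.715404261784259))
tip (np.float64(118.47002928504999), np.float64(-1.699890713195478))
gapmid (np.float64(122.33240465093647), np.float64(-1.7621127688616909))
```

```bash
python3 - <<'E'
from h import *
t=np.load("pics/top4.npy",allow_pickle=True).item()
for n,p,z in(("tip4",(338.5,218.55),.024),("line4",(334.5,218.5),.024),("tip0",(336.5,207.4),.024),("mid",(341.5,222.0),.024),("mid",(341.5,222.0),.03),("yel",(343.57,222.02),.03),("yel",(343.57,222.02),.035)): print(n,ang(ray(t,*p,z)))
c=AX+.118*np.array([np.cos(-1.75),np.sin(-1.75)]);print(proj(t,[*c,.024]))
E
```

```text
tip4 (np.float64(116.9961419584873), np.float64(-1.6952977622154684))
line4 (np.float64(107.03059416801334), np.float64(-1.7081395663232735))
tip0 (np.float64(111.51698571338271), np.float64(-1.4489446207858248))
mid (np.float64(125.87332281963548), np.float64(-1.7549133937640038))
mid (np.float64(125.21688816767379), np.float64(-1.7599833095852093))
yel (np.float64(130.29732644816346), np.float64(-1.7519062696255807))
yel (np.float64(129.72909594987246), np.float64(-1.7560011974142735))
[338.47520384 221.12705274]
```

Call:
{"fn": "move_arm", "kwargs": {"rows": [[-2.8, 1.1, 0, 0, 0, 0.2, 0.5], [-2.8, 1.1, 0, 0, 0, 0, 0.5], [-2.8, 1.1, 0, 0, 0, 0, 0.5], [-2.8, 1.1, 0, 0, 0, 0, 0.5], [-2.8, 1.1, 0, 0, 0, 0, 0.5], [-2.8, 1.1, 0, 0, 0, 0, 0.5], [-0.2, 0.1, 0, 0, 0, 0, 0.5], [0, 0, 1, 0, 0, 0, 0.5], [0, 0, 2, 0, 0, 0, 0.5], [0, 0, 1, 0, 0, 0, 0.5], [0, 0, 0, 0, 0, 0, 0.5], [0, 0, 0, 0, 0, 0, 0.5]]}}

```text
time: 13.87
tool_pos: [0.5442, -0.0183, 0.1591]
tool_rot: [-0.001, 0.827, 0.563, -0.001]
contact_force: [-0.2, 0.3, 0.3]
gripper_width: 0.749
grasp_force: 0.0
```

```bash
python3 -c "
from h import *
err([.5464,-.0156,.1308],68.7)"
```

```text
t 13.87 pos [544.2 -18.3 159.1] yaw 68.51 q6 11.7 F [-0.2  0.3  0.3] M [-0.06 -0.03  0.02] w 0.749 g 0.0
shift cm [0.34 0.11 2.82] turn [-0.14  0.06 -0.19]
```

Call:
{"fn": "move_arm", "kwargs": {"rows": [[0.34, 0.11, 0, 0, 0, -0.2, 0.5], [0, 0, 1.4, 0, 0, 0, 0.5], [0, 0, 1.4, 0, 0, 0, 0.5], [0, 0, 0, 0, 0, 0, 0.5], [0, 0, 0, 0, 0, 0, 0], [0, 0, 0, 0, 0, 0, -0.4], [0, 0, 0, 0, 0, 0, -1], [0, 0, 0, 0, 0, 0, -1], [0, 0, 0, 0, 0, 0, -1], [0, 0, 0, 0, 0, 0, -1]]}}

```text
time: 14.7
tool_pos: [0.5475, -0.0161, 0.1335]
tool_rot: [0.0, 0.826, 0.564, 0.0]
contact_force: [-3.2, 1.0, 5.7]
gripper_width: 0.112
grasp_force: 59.3
```

```bash
python3 -c "
from h import *
err([.5464,-.0156,.1308],68.7)"
```

```text
t 14.7 pos [547.5 -16.1 133.5] yaw 68.67 q6 11.9 F [-3.2  1.   5.7] M [0.32 0.59 0.1 ] w 0.112 g 59.3
shift cm [ 0.01 -0.12  0.27] turn [ 0.02  0.   -0.03]
```

Call:
{"fn": "move_arm", "kwargs": {"rows": [[0, -0.02, 0, 0, 0, 4, -1], [0, -0.02, 0, 0, 0, 4, -1], [0, -0.02, 0, 0, 0, 4, -1], [0, -0.02, 0, 0, 0, 4, -1], [0, 0, 0, 0, 0, 0, -1], [0, 0, 0, 0, 0, 0, -1]]}}

```text
time: 15.2
tool_pos: [0.5467, -0.0158, 0.1335]
tool_rot: [0.0, 0.896, 0.444, -0.0]
contact_force: [-3.6, 0.6, 5.9]
gripper_width: 0.115
grasp_force: 59.4
```

```bash
python3 - <<'E'
from h import *
err([.5464,-.0156,.1335],52.7)
f=grab("side");s=f["img"];np.save("pics/side5.npy",f,allow_pickle=True)
t=grab("top");np.save("pics/top5.npy",t,allow_pickle=True)
g=cv2.cvtColor(t["img"],cv2.COLOR_BGR2GRAY);print(g[215:230,329:348])
E
```

```text
t 15.2 pos [546.7 -15.8 133.5] yaw 52.66 q6 27.9 F [-3.6  0.6  5.9] M [0.21 0.62 0.07] w 0.115 g 59.4
shift cm [-0.   -0.03  0.  ] turn [ 0.01  0.01 -0.04]
[[ 78  91 166 158 154 155 156 156 157 158 115 115 215 213 222 220 196 221
  220]
 [ 78  86 169 160 156 155 155 155 156 156 114 147 188 204 223 221 184 223
  219]
 [ 80  72 167 159 156 155 154 154 158 158 124 199 229 220 229 226 188 223
  220]
 [ 82  82 156 153 151 152 155 160 162 150 111 115 182 177 212 208 177 227
  220]
 [ 78  65 134 133 137 136 143 155 154 119  90  82 109 105  94  98 128 231
  221]
 [ 83  97 131 121 125 120 131 132 127 129 118 150 161  94 121 111 116 232
  222]
 [ 85 131 143 106 118 113 130 125 124 143 141 191 193  89 179 157 132 231
  222]
 [ 88 154 146 146 146 146 145 144 161 197 152 173 182 116 219 196 174 228
  221]
 [ 93 168 160 158 159 158 157 154 149 229 169 178 179 100 204 177 164 227
  221]
 [ 98 163 157 156 155 157 154 152 170 183  89 114 125  92 102 108 178 225
  221]
 [124 163 156 155 155 154 152 158 232 172 114  95  84  88 100 130 235 223
  220]
 [136 160 155 155 155 155 151 157 235 187 172 161 165 165 127 176 228 220
  219]
 [146 159 155 154 155 153 148 152 221 202 221 221 233 230 191 228 222 219
  221]
 [166 157 153 153 152 150 150 189 176 172 203 202 223 223 222 221 220 222
  226]
 [162 154 152 153 152 149 156 234 172 204 218 224 222 215 221 220 221 225
  210]]
```

Call:
{"fn": "move_arm", "kwargs": {"rows": [[0, -0.01, 0, 0, 0, 2.5, -1], [0, 0, 0, 0, 0, 0, -1], [0, 0, 0, 0, 0, 0, -1]]}}

```text
time: 15.55
tool_pos: [0.5466, -0.0157, 0.1335]
tool_rot: [0.0, 0.906, 0.424, -0.0]
contact_force: [-3.1, 1.6, 6.7]
gripper_width: 0.121
grasp_force: 59.4
```

```bash
python3 - <<'E'
from h import *
err([.5464,-.0156,.1335],50.2)
f=grab("side");s=f["img"];np.save("pics/side6.npy",f,allow_pickle=True)
t=grab("top");np.save("pics/top6.npy",t,allow_pickle=True)
z=lambda im,x,y,w,h,k:cv2.resize(im[y:y+h,x:x+w],None,fx=k,fy=k,interpolation=cv2.INTER_CUBIC)
c=np.zeros((600,800,3),np.uint8);c[:300,:]=z(t["img"],315,210,40,15,20)
c[300:,:800]=z(s,290,202,40,15,20)
cv2.imwrite("pics/c6.png",c)
E
```

```text
t 15.55 pos [546.6 -15.7 133.5] yaw 50.17 q6 30.4 F [-3.1  1.6  6.7] M [0.3  0.73 0.07] w 0.121 g 59.4
shift cm [-0.   -0.02  0.  ] turn [ 0.01  0.01 -0.03]
```

View pics/c6.png

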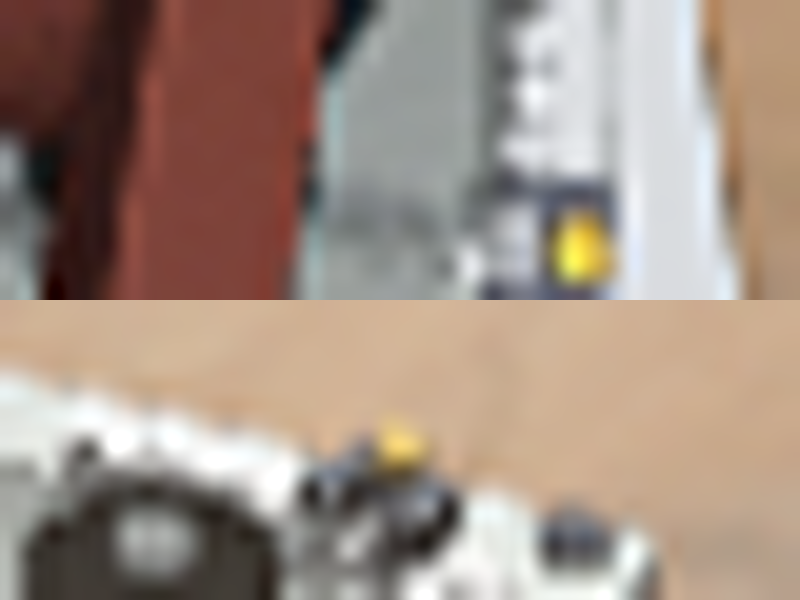

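The top view shows the pointer (shadowed, rows ≈ 221) close to the middle of the gap. I'll release and check it again in clear light.

Call:
{"fn": "move_arm", "kwargs": {"rows": [[0, 0, 0, 0, 0, 0, 0], [0, 0, 0, 0, 0, 0, 0.5], [0, 0, 0, 0, 0, 0, 0.5], [0, 0, 0, 0, 0, 0, 0.5], [0, 0, 0, 0, 0, 0, 0.5], [0, 0, -2, 0, 0, 0, 0.5], [0, 0, -3, 0, 0, 0, 0.5], [0, 0, -2, 0, 0, 0, 0.5], [2.3, -1.9, 0, 0, 0, 0, 0.5], [2.3, -1.9, 0, 0, 0, 0, 0.5], [2.3, -1.9, 0, 0, 0, 0, 0.5], [2.3, -1.9, 0, 0, 0, 0, 0.5], [2.3, -1.9, 0, 0, 0, 0, 0.5], [2.3, -1.9, 0, 0, 0, 0, 0.5], [0, 0, 0, 0, 0, 0, 0.5]]}}

```text
time: 16.9
tool_pos: [0.5469, 0.1673, 0.2022]
tool_rot: [-0.001, 0.905, 0.426, 0.0]
contact_force: [0.9, -0.4, -0.5]
gripper_width: 0.747
grasp_force: 0.0
```

```bash
python3 - <<'E'
from h import *
err([.5466,-.0157,.1325],50.2)
fs=grab("side");np.save("pics/side7.npy",fs,allow_pickle=True)
ft=grab("top");np.save("pics/top7.npy",ft,allow_pickle=True)
t0=np.load("pics/top0.npy",allow_pickle=True).item()
g=cv2.cvtColor(ft["img"],cv2.COLOR_BGR2GRAY);print(g[215:229,329:348])
h7=cen(ft["img"],"h",(320,213,9,9));h0=cen(t0["img"],"h",(319,203,9,9));print(h7)
for h in(h0,h7):print(ang(ray(ft,*h,.046)))
# per-column pointer row
for c in range(330,339):
    w=np.clip(221-g[217:225,c].astype(float)-4,0,None);r=(w*np.arange(217,225)).sum()/w.sum();print(c,round(r,2),np.round(ang(ray(ft,c,r,.024)),4))
z=lambda im,x,y,w,h,k:cv2.resize(im[y:y+h,x:x+w],None,fx=k,fy=k,interpolation=cv2.INTER_NEAREST)
cv2.imwrite("pics/c7.png",z(ft["img"],320,211,32,20,24))
E
```

```text
t 16.9 pos [546.9 167.3 202.2] yaw 50.43 q6 49.1 F [ 0.9 -0.4 -0.5] M [ 0.01 -0.02  0.04] w 0.747 g 0.0
shift cm [-14.13  11.64   6.95] turn [-0.05 -0.06  0.23]
[[ 37 143 235 223 220 219 219 220 220 222 215 149 210 214 222 220 197 223
  221]
 [ 25  88 241 224 220 219 219 220 220 222 213 149 185 204 224 222 185 223
  220]
 [ 28  86 244 225 221 221 220 220 221 223 218 185 226 220 230 226 189 225
  221]
 [ 30  94 239 222 218 220 220 221 222 223 211 101 180 176 213 210 176 228
  221]
 [ 24  81 224 213 211 216 215 221 222 219 179  70 107 106  94  99 129 232
  222]
 [ 51 180 211 206 185 201 189 198 213 206 186 141 159  95 122 112 117 233
  222]
 [103 245 206 211 170 201 180 181 205 198 173 186 193  87 181 159 132 232
  222]
 [190 232 224 222 223 225 224 225 227 229 145 171 182 117 220 196 174 229
  222]
 [236 225 221 221 220 221 221 222 222 217 165 179 179  99 206 177 165 228
  222]
 [225 222 220 220 219 220 220 221 214 176  87 115 125  93 103 109 177 227
  221]
 [221 220 219 220 219 220 220 222 218 169 114  96  84  90 100 130 236 224
  220]
 [220 219 220 219 220 220 221 222 226 186 173 162 166 166 129 178 227 221
  220]
 [220 220 219 220 219 220 220 222 212 200 221 222 233 231 192 229 223 221
  222]
 [219 219 220 219 220 220 221 222 170 173 204 203 224 224 223 222 221 222
  226]]
[323.42419825 217.04324587]
(np.float64(76.75714420357431), np.float64(-1.4329434645585715))
(np.float64(77.2868133800833), np.float64(-1.7491076605821547))
330 218.19 [95.7383 -1.719 ]
331 220.65 [99.3854 -1.7764]
332 220.1 [101.55    -1.7574]
333 220.48 [104.2054  -1.7615]
334 220.45 [106.6508  -1.7558]
335 220.52 [109.1462  -1.7525]
336 220.65 [111.6736  -1.7508]
337 221.26 [114.436   -1.7595]
338 222.58 [117.5893  -1.7826]
```

View pics/c7.png

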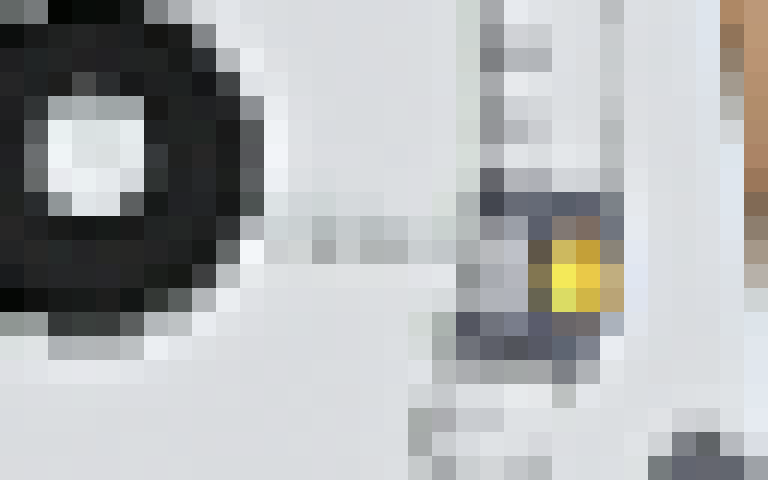

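```bash
python3 - <<'E'
from h import *
L=lambda n:np.load(f"pics/{n}.npy",allow_pickle=True).item()
t0,s0,s7,t7,t4,s4=[L(n) for n in("top0","side0","side7","top7","top4","side4")]
g=lambda f:cv2.cvtColor(f["img"],cv2.COLOR_BGR2GRAY).astype(int)
for th in(-1.449,-1.702,-1.755):
    for f,n in((t7,"top"),(s7,"side")): print(th,n,[tuple(np.round(proj(f,[*(AX+r*np.array([np.cos(th),np.sin(th)])),.024]),2)) for r in(.1,.109,.118,.125)])
print("top diff 7-0\n",(g(t7)-g(t0))[216:226,329:346])
print("side0\n",g(s0)[203:220,298:318]);print("side7-0\n",(g(s7)-g(s0))[203:220,298:318])
E
```

```text
-1.449 top [(np.float64(331.96), np.float64(207.84)), (np.float64(335.51), np.float64(207.5)), (np.float64(339.05), np.float64(207.16)), (np.float64(341.81), np.float64(206.89))]
-1.449 side [(np.float64(294.17), np.float64(211.63)), (np.float64(295.46), np.float64(209.97)), (np.float64(296.73), np.float64(208.32)), (np.float64(297.71), np.float64(207.06))]
-1.702 top [(np.float64(331.77), np.float64(217.81)), (np.float64(335.31), np.float64(218.36)), (np.float64(338.85), np.float64(218.92)), (np.float64(341.6), np.float64(219.35))]
-1.702 side [(np.float64(301.77), np.float64(214.46)), (np.float64(303.72), np.float64(213.03)), (np.float64(305.65), np.float64(211.6)), (np.float64(307.13), np.float64(210.51))]
-1.755 top [(np.float64(331.41), np.float64(219.87)), (np.float64(334.92), np.float64(220.62)), (np.float64(338.43), np.float64(221.36)), (np.float64(341.16), np.float64(221.93))]
-1.755 side [(np.float64(303.23), np.float64(215.2)), (np.float64(305.3), np.float64(213.83)), (np.float64(307.36), np.float64(212.46)), (np.float64(308.94), np.float64(211.41))]
top diff 7-0
 [[-185 -
[... 3440 characters left out ...]
6   86   51   -5    0   -4   -1   -2
    -1    0    0    0    0   -2]
 [ -14  -75 -167 -137 -119  -88   52   -9   -1   -2   -1   -1   -3    0
     0    0    0    1    0    0]
 [ -91 -156 -157 -161 -166 -193  -46    1    0   -2    0    0   -1    0
     1    0    1    1    1    0]
 [-160 -158 -154 -153 -161 -193   32  -10    2    0    0    0    0    1
     1    0    0    1    1    1]
 [-153 -154 -153 -156 -169 -187   12  -53    0    1    0   -1    0   -1
     0    0   -1   -1    0    0]
 [-157 -161 -161 -169 -180 -163  -59   -4   -7    1    0   -1    0    0
    -1    0    0    0    1    0]
 [-171 -169 -170 -177 -179  -64    6   -3    3    1    1    0    0    0
     0    1    1    1    1    0]]
```

The pointer is still about 1 mm (≈0.01 rad of arm) short of the middle. I'll go back, grip and add about 4°.

Call:
{"fn": "move_arm", "kwargs": {"rows": [[-2.3, 1.9, 0, 0, 0, 0.2, 0.5], [-2.3, 1.9, 0, 0, 0, 0, 0.5], [-2.3, 1.9, 0, 0, 0, 0, 0.5], [-2.3, 1.9, 0, 0, 0, 0, 0.5], [-2.3, 1.9, 0, 0, 0, 0, 0.5], [-2.3, 1.9, 0, 0, 0, 0, 0.5], [-0.1, 0, 0, 0, 0, 0, 0.5], [0, 0, 1, 0, 0, 0, 0.5], [0, 0, 2, 0, 0, 0, 0.5], [0, 0, 1, 0, 0, 0, 0.5], [0, 0, 0, 0, 0, 0, 0.5], [0, 0, 0, 0, 0, 0, 0.5]]}}

```text
time: 18.0
tool_pos: [0.5445, -0.0159, 0.161]
tool_rot: [-0.001, 0.906, 0.423, -0.001]
contact_force: [0.2, -0.0, 0.1]
gripper_width: 0.75
grasp_force: 0.0
```

```bash
python3 -c "
from h import *
err([.5466,-.0157,.1315],50.2)"
```

```text
t 18.0 pos [544.5 -15.9 161. ] yaw 50.01 q6 30.5 F [ 0.2 -0.   0.1] M [ 0.   -0.04  0.01] w 0.75 g 0.0
shift cm [0.15 0.15 2.95] turn [-0.11  0.1  -0.19]
```

Call:
{"fn": "move_arm", "kwargs": {"rows": [[0.15, 0.15, 0, 0, 0, -0.2, 0.5], [0, 0, 1.4, 0, 0, 0, 0.5], [0, 0, 1.5, 0, 0, 0, 0.5], [0, 0, 0, 0, 0, 0, 0.5], [0, 0, 0, 0, 0, 0, 0], [0, 0, 0, 0, 0, 0, -0.4], [0, 0, 0, 0, 0, 0, -1], [0, 0, 0, 0, 0, 0, -1], [0, 0, 0, 0, 0, 0, -1], [0, 0, 0, 0, 0, 0, -1], [0, 0, 0, 0, 0, 0, -1]]}}

```text
time: 18.92
tool_pos: [0.5473, -0.0157, 0.1345]
tool_rot: [-0.001, 0.906, 0.424, -0.0]
contact_force: [-4.1, 3.1, 5.7]
gripper_width: 0.117
grasp_force: 58.9
```

```bash
python3 -c "
from h import *
err([.5466,-.0157,.1335],50.2)"
```

```text
t 18.92 pos [547.3 -15.7 134.5] yaw 50.18 q6 30.3 F [-4.1  3.1  5.7] M [0.76 0.84 0.07] w 0.117 g 58.9
shift cm [-0.04 -0.06  0.1 ] turn [-0.06 -0.02 -0.02]
```

Call:
{"fn": "move_arm", "kwargs": {"rows": [[0, -0.01, 0, 0, 0, 2, -1], [0, -0.01, 0, 0, 0, 2, -1], [0, 0, 0, 0, 0, 0, -1], [0, 0, 0, 0, 0, 0, -1]]}}

```text
time: 19.25
tool_pos: [0.5472, -0.0156, 0.1345]
tool_rot: [-0.0, 0.92, 0.392, -0.0]
contact_force: [-3.5, 2.3, 5.8]
gripper_width: 0.118
grasp_force: 59.0
```

```bash
python3 -c "
from h import *
err([.5466,-.0157,.1335],46.2)
L=lambda n:np.load(f'pics/{n}.npy',allow_pickle=True).item()
g=lambda f:cv2.cvtColor(f['img'],cv2.COLOR_BGR2GRAY).astype(int)
s=grab('side');t=grab('top')
for f in (L('side7'),s):
  h=cen(f['img'],'h',(292,210,9,6));print(h)
print(g(t)[217:225,330:341]);print((g(s)-g(L('side0')))[208:217,298:309])
"
```

```text
t 19.25 pos [547.2 -15.6 134.5] yaw 46.18 q6 34.4 F [-3.5  2.3  5.8] M [0.69 0.81 0.1 ] w 0.118 g 59.0
shift cm [-0.05 -0.04  0.1 ] turn [-0.06 -0.01 -0.02]
[296.58983051 211.75762712]
[296.58050479 211.42123586]
[[ 76 168 158 155 154 155 155 157 158 119 150]
 [ 95 161 158 156 157 157 158 160 150 113 118]
 [ 71 145 148 147 152 154 158 160 118  90  81]
 [ 82 131 132 125 131 136 142 154 126 118 151]
 [116 125 133 122 128 133 122 130 131 142 192]
 [135 141 138 137 126 138 135 134 185 153 172]
 [170 148 145 145 145 143 143 185 227 170 179]
 [166 159 158 157 157 155 159 228 180  89 114]]
[[   4    1    1    1    0   -1    0   -1   -1    0   -1]
 [  -7    8    3    2    0    1    0    0    0   -1   -2]
 [ -81   -7   -2    7    4    2    1   -2   -2   -3   -3]
 [ -75  -84  -88   -4  -11    6    3  -17    3   -7   -9]
 [ -59  -81  -66  -78  -87    7   -4   -2   48   -2   -4]
 [ -47  -73 -121  -97  -85  -55  -14    2   45    3   -1]
 [ -79  -86 -180 -148 -130 -130  -12  -24    6    1   -3]
 [-112 -139 -171 -173 -176 -190 -107  -44  -23    1   -2]
 [-163 -172 -167 -166 -170 -185  -98  -70  -72    8    2]]
```

The pointer moved on by about 0.4 px, to the middle. I'll back off within the play, draw the key straight up, swing clear and check.

Call:
{"fn": "move_arm", "kwargs": {"rows": [[0, 0.01, 0, 0, 0, -2, -1], [0, 0.01, 0, 0, 0, -3, -1], [0, 0, 0, 0, 0, 0, -1], [0, 0, -0.3, 0, 0, 0, -1], [0, 0, -0.4, 0, 0, 0, -1], [0, 0, -0.5, 0, 0, 0, -1], [0, 0, -0.6, 0, 0, 0, -1], [0, 0, -1, 0, 0, 0, -1], [0, 0, -2, 0, 0, 0, -1], [0, 0, -2, 0, 0, 0, -1], [0, 0, 0, 0, 0, 0, -1]]}}

```text
time: 20.27
tool_pos: [0.5502, -0.0171, 0.2074]
tool_rot: [0.003, 0.902, 0.432, 0.004]
contact_force: [1.7, 0.8, -1.0]
gripper_width: 0.119
grasp_force: 58.5
```

```bash
python3 -c "
from h import *
err([.5472,.1644,.22],46.2)"
```

```text
t 20.27 pos [550.2 -17.1 207.4] yaw 51.16 q6 29.4 F [ 1.7  0.8 -1. ] M [ 0.01 -0.04  0.02] w 0.119 g 58.5
shift cm [ 13.95 -11.61  -1.31] turn [ 0.51 -0.24  4.96]
```

Call:
{"fn": "move_arm", "kwargs": {"rows": [[2.3, -1.9, -0.3, 0, 0, 0, -1], [2.3, -1.9, -0.3, 0.2, 0, 0, -1], [2.3, -1.9, -0.3, 0.2, 0, 0, -1], [2.3, -1.9, 0, 0, 0, 0, -1], [2.3, -1.9, 0, 0, 0, 0, -1], [2.3, -1.9, 0, 0, 0, 0, -1], [0, 0, 0, 0, 0, 0, -1], [0, 0, 0, 0, 0, 0, -1]]}}

```text
time: 20.93
tool_pos: [0.5448, 0.1636, 0.2102]
tool_rot: [-0.003, 0.901, 0.433, -0.002]
contact_force: [0.8, -1.0, -2.1]
gripper_width: 0.121
grasp_force: 58.8
```

```bash
python3 - <<'E'
from h import *
err([.4632,.2527,.2],181)
L=lambda n:np.load(f'pics/{n}.npy',allow_pickle=True).item()
g=lambda f:cv2.cvtColor(f['img'],cv2.COLOR_BGR2GRAY).astype(int)
s=grab('side');t=grab('top');np.save("pics/top8.npy",t,allow_pickle=True);np.save("pics/side8.npy",s,allow_pickle=True)
h=cen(t["img"],"h",(320,213,9,9));print(h,ang(ray(t,*h,.046)))
h=cen(s["img"],"h",(292,210,9,6));print(h)
print((g(t)-g(L('top0')))[217:225,330:341]);print((g(s)-g(L('side0')))[208:217,298:309])
print("yel",cen(t["img"],"y",(338,216,12,12)))
z=lambda im,x,y,w,h,k:cv2.resize(im[y:y+h,x:x+w],None,fx=k,fy=k,interpolation=cv2.INTER_CUBIC)
c=np.zeros((600,800,3),np.uint8);c[:300,:]=z(t["img"],310,210,40,15,20)
c[300:,:400]=z(s["img"],285,200,40,30,10)
# key in hand, side view
p=proj(s,manip.state()["tool_pos"]).astype(int);k=z(s["img"],p[0]-30,p[1]-15,60,50,6);c[300:600,440:800]=k;print("crop3 org",p-[30,15])
cv2.imwrite("pics/c8.png",c)
E
```

```text
t 20.93 pos [544.8 163.6 210.2] yaw 51.32 q6 47.8 F [ 0.8 -1.  -2.1] M [ 0.01  0.03 -0.04] w 0.121 g 58.8
shift cm [  1.86 -11.93   1.1 ] turn [  -0.29   -0.38 -129.68]
[323.39305768 217.30627871] (np.float64(77.33994270716512), np.float64(-1.7575970307846538))
[296.61854412 211.76575844]
[[-126   32   14   10   10    9   10    9   11   10   10]
 [-113   30   15   10   11   11   10   10   11   11    6]
 [-122   23   11    7    7    9   10   12   10   10    8]
 [-121   -9   -7  -11   -3   -1   -4    7    9   13   10]
 [ -24  -30   -7  -16   -9  -23  -16  -10  -21   13   10]
 [  33   19   14   12   -9  -27   16  -10  -37   13    8]
 [  21   12   11   12   12   12   12   13   13   10   10]
 [  13   11   10   11   11   10   11   10   11    9    7]]
[[   0    0    1    1    0    0    1    0    0    0    0]
 [   1    2    1    1    0    1    0    0    0    0    0]
 [   1   -1    1    3    2    0    1    0   -1   -1   -1]
 [ -49  -11  -10   -3    0    2   -1   -7    3   -2   -4]
 [ -11  -56  -60  -44   -7    3    6   19   67    1   -3]
 [  25  -16 -110  -87  -74  -46   46   43   84    1   -1]
 [ -16  -23 -166 -136 -117 -120   60  -11    1   -3   -1]
 [ -87 -142 -160 -160 -164 -182  -81   -2    2   -2   -1]
 [-152 -157 -155 -153 -157 -182  -39   14    3    1    1]]
yel [343.56930693 222.01485149]
crop3 org [202 191]
```

View pics/c8.png

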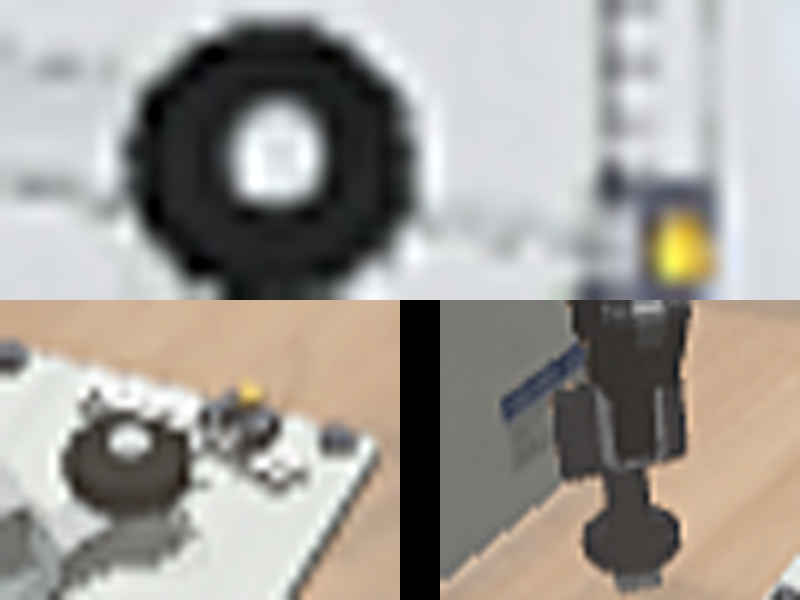

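The top view shows the pointer line running into the middle of the gap: at column 338 it's on row 221.6, which reaches about 222.1 at the gap, where the middle is at 222.1. The key hangs straight in the jaws. I'll return it to the holder.

Call:
{"fn": "move_arm", "kwargs": {"rows": [[0.2, -1.2, 0, 0, 0, 0, -1], [0.4, -2.4, 0, 0, 0, 0, -1], [0.4, -2.4, 0, 0, 0, 0, -1], [0.4, -2.4, 0, 0, 0, 0, -1], [0.4, -2.4, 0, 0, 0, 0, -1], [0.2, -1.1, 0, 0, 0, 0, -1], [0, 0, 0, 0, 0, -4, -1], [0, 0, 0, 0, 0, -7, -1], [0, 0, 0, 0, 0, -7, -1], [0, 0, 0, 0, 0, -7, -1], [0, 0, 0, 0, 0, -7, -1], [0, 0, 0, 0, 0, -7, -1], [0, 0, 0, 0, 0, -7, -1], [0, 0, 0, 0, 0, -7, -1], [0, 0, 0, 0, 0, -7, -1], [0, 0, 0, 0, 0, -7, -1], [0, 0, 0, 0, 0, -7, -1], [0, 0, 0, 0, 0, -7, -1], [0, 0, 0, 0, 0, -7, -1], [0, 0, 0, 0, 0, -7, -1]]}}

```text
time: 22.7
tool_pos: [0.4651, 0.2521, 0.2114]
tool_rot: [-0.003, 0.289, 0.957, 0.001]
contact_force: [0.7, -0.0, -0.5]
gripper_width: 0.118
grasp_force: 58.7
```

Call:
{"fn": "move_arm", "kwargs": {"rows": [[0, 0, 0, 0, 0, -7, -1], [0, 0, 0, 0, 0, -7, -1], [0, 0, 0, 0, 0, -7, -1], [0, 0, 0, 0, 0, -7, -1], [0, 0, 0, 0, 0, -6.5, -1], [0, 0, 0, 0, 0, 0, -1]]}}

```text
time: 23.2
tool_pos: [0.4651, 0.2521, 0.2115]
tool_rot: [-0.003, -0.006, 1.0, 0.002]
contact_force: [-0.1, 0.1, -2.3]
gripper_width: 0.119
grasp_force: 58.7
```

```bash
python3 - <<'E'
from h import *
err([.4642,.2530,.147],180.8)
s=grab('side');p=manip.state()["tool_pos"]
print("pred tip a=1",proj(s,p-[.001,0,.0785]),"a=3",proj(s,p-[.003,0,.0785]))
g=cv2.cvtColor(s["img"],cv2.COLOR_BGR2GRAY)
u,v=proj(s,p-[.001,0,.0785]).astype(int);print(u,v);print(g[v-8:v+8,u-9:u+10])
E
```

```text
t 23.2 pos [465.1 252.1 211.5] yaw -179.31 q6 -70.5 F [-0.1  0.1 -2.3] M [ 0.03 -0.01  0.02] w 0.119 g 58.7
shift cm [0.06 0.06 6.45] turn [ 0.21 -0.3  -0.11]
pred tip a=1 [239.44273175 274.28412835] a=3 [240.25222892 274.6787228 ]
239 274
[[183  56  65  69  64  64  63  64  66  66  65  66  64  62  63  64  62  60
   49]
 [176  59  67  71  72  70  63  64  65  67  64  64  64  64  64  64  63  61
   53]
 [158  58  64  71  69  71  63  63  64  66  63  64  64  62  64  65  66  61
   52]
 [183  56  66  70  65  64  65  63  64  67  63  65  64  63  65  63  63  62
   47]
 [178  74  62  72  72  71  69  63  64  63  65  63  64  63  63  64  62  57
   53]
 [171 140  53  66  70  69  64  65  64  62  63  62  63  65  64  63  59  60
  116]
 [167 181  76  52  62  60  63  62  63  63  63  64  62  64  64  58  60 119
  174]
 [166 173 137  92  64  58  62  62  63  64  63  65  64  61  57  63 118 175
  168]
 [164 170 175 159 125  61  59  61  61  61  58  62  67  61  75 120 174 164
  162]
 [165 168 168 172 180 113  93  75  70  73  75  79  86  78 127 170 151 148
  149]
 [166 165 163 167 173 165 152 129 110  99 103  99  95 113 156 169  94  92
   93]
 [164 162 162 164 168 172 174 178 149 123 115  97 111 156 170 159 102 103
  102]
 [164 164 168 167 167 170 168 171 171 171 158 130 155 170 176 103 107 108
  107]
 [168 170 171 169 166 167 165 164 165 165 165 165 165 168 161 107 111 112
  111]
 [168 171 168 166 166 164 163 161 162 162 161 158 157 165 122 103 108 111
  111]
 [166 166 166 167 167 167 162 159 160 161 163 162 162 162 174 103 109 112
  112]]
```

Call:
{"fn": "move_arm", "kwargs": {"rows": [[0.06, 0.06, 2, 0.2, -0.3, 0, -1], [0, 0, 3, 0, 0, 0, -1], [0, 0, 2, 0, 0, 0, -1], [0, 0, 1, 0, 0, 0, -1], [0, 0, 0.5, 0, 0, 0, -1], [0, 0, 0.3, 0, 0, 0, -1], [0, 0, 0, 0, 0, 0, -1], [0, 0, 0, 0, 0, 0, -1]]}}

```text
time: 23.92
tool_pos: [0.4653, 0.2538, 0.125]
tool_rot: [0.001, -0.005, 1.0, 0.001]
contact_force: [1.0, 0.3, -2.0]
gripper_width: 0.119
grasp_force: 58.8
```

```bash
python3 - <<'E'
from h import *
err([.4642,.2530,.1025],180.8)
E
```

```text
t 23.92 pos [465.3 253.8 125. ] yaw -179.37 q6 -70.1 F [ 1.   0.3 -2. ] M [-0.04  0.   -0.02] w 0.119 g 58.8
shift cm [ 0.11 -0.08  2.25] turn [ 0.07  0.12 -0.17]
```

Call:
{"fn": "move_arm", "kwargs": {"rows": [[0.1, -0.08, 0.3, 0, 0.1, 0, -1], [0, 0, 0.4, 0, 0, 0, -1], [0, 0, 0.4, 0, 0, 0, -1], [0, 0, 0.3, 0, 0, 0, -1], [0, 0, 0, 0, 0, 0, -1]]}}

```text
time: 24.33
tool_pos: [0.464, 0.2529, 0.1094]
tool_rot: [0.0, -0.006, 1.0, 0.0]
contact_force: [3.3, 1.7, -3.4]
gripper_width: 0.118
grasp_force: 58.6
```

Call:
{"fn": "move_arm", "kwargs": {"rows": [[-0.07, 0, 0.2, 0, 0, 0, -1], [0, 0, 0.2, 0, 0, 0, -1], [0, 0, 0.2, 0, 0, 0, -1], [0, 0, 0.1, 0, 0, 0, -1], [0, 0, 0, 0, 0, 0, -1], [0, 0, 0, 0, 0, 0, -1]]}}

```text
time: 24.83
tool_pos: [0.4642, 0.2529, 0.1025]
tool_rot: [-0.001, -0.006, 1.0, 0.0]
contact_force: [3.4, 2.0, -1.9]
gripper_width: 0.117
grasp_force: 58.9
```

Call:
{"fn": "move_arm", "kwargs": {"rows": [[0, 0, 0.08, 0, 0, 0, -1], [0, 0, 0, 0, 0, 0, -1], [0, 0, 0, 0, 0, 0, -1]]}}

```text
time: 25.08
tool_pos: [0.4644, 0.2528, 0.1025]
tool_rot: [-0.001, -0.006, 1.0, 0.0]
contact_force: [0.9, 1.5, 4.9]
gripper_width: 0.119
grasp_force: 59.6
```

The key is home: contact at the expected height. I'll release, lift away and verify.

Call:
{"fn": "move_arm", "kwargs": {"rows": [[0, 0, 0, 0, 0, 0, -0.5], [0, 0, 0, 0, 0, 0, 0], [0, 0, 0, 0, 0, 0, 0.5], [0, 0, 0, 0, 0, 0, 0.8], [0, 0, 0, 0, 0, 0, 0.8], [0, 0, 0, 0, 0, 0, 0.8], [0, 0, -1, 0, 0, 0, 0.8], [0, 0, -2, 0, 0, 0, 0.8], [0, 0, -3, 0, 0, 0, 0.8], [0, 0, -3, 0, 0, 0, 0.8], [0, 0, -3, 0, 0, 0, 0.8], [3, 0, 0, 0, 0, 0, 0.8], [2, 2, 0, 0, 0, 0, 0.8], [0, 4, 0, 0, 0, 0, 0.8], [0, 4, 0, 0, 0, 0, 0.8], [0, 4, 0, 0, 0, 0, 0.8], [0, 0, 0, 0, 0, 0, 0.8], [0, 0, 0, 0, 0, 0, 0.8], [0, 0, 0, 0, 0, 0, 0.8]]}}

```text
time: 26.67
tool_pos: [0.4125, 0.3919, 0.2222]
tool_rot: [-0.001, -0.006, 1.0, -0.0]
contact_force: [-0.2, -0.5, -0.3]
gripper_width: 0.898
grasp_force: 0.0
```

```bash
python3 - <<'E'
from h import *
err([.46,.25,.2],181)
t=grab('top');s=grab('side')
L=lambda n:np.load(f'pics/{n}.npy',allow_pickle=True).item()
g=lambda f:cv2.cvtColor(f['img'],cv2.COLOR_BGR2GRAY).astype(int)
print((g(t)-g(L('top8')))[218:223,331:341],cen(t["img"],"y",(338,216,12,12)))
z=lambda im,x,y,w,h,k:cv2.resize(im[y:y+h,x:x+w],None,fx=k,fy=k,interpolation=cv2.INTER_CUBIC)
s0=L("side0")["img"];t0=L("top0")["img"];c=np.zeros((600,800,3),np.uint8)
c[:300,:280]=z(s["img"],210,265,70,75,4);c[300:,:280]=z(s0,210,265,70,75,4)
c[:300,300:800]=z(t["img"],135,140,250,150,2);c[300:,300:800]=z(t0,135,140,250,150,2)
cv2.imwrite("pics/c9.png",c)
E
```

```text
t 26.67 pos [412.5 391.9 222.2] yaw -179.3 q6 -54.7 F [-0.2 -0.5 -0.3] M [ 0.03 -0.02 -0.04] w 0.898 g 0.0
shift cm [ -4.58 -14.25   2.21] turn [-0.01 -0.11 -0.3 ]
[[-6 -6 -6 -6 -7 -6 -6 -7 -7 -4]
 [-6 -7 -7 -5 -6 -6 -7 -6 -6 -5]
 [-6 -6 -7 -6 -6 -5 -5 -7 -7 -6]
 [-6 -6 -6 -6 -5 -6 -7 -6 -7 -5]
 [-5 -6 -6 -7 -7 -7 -6 -6 -6 -5]] [343.57289003 222.01790281]
```

View pics/c9.png

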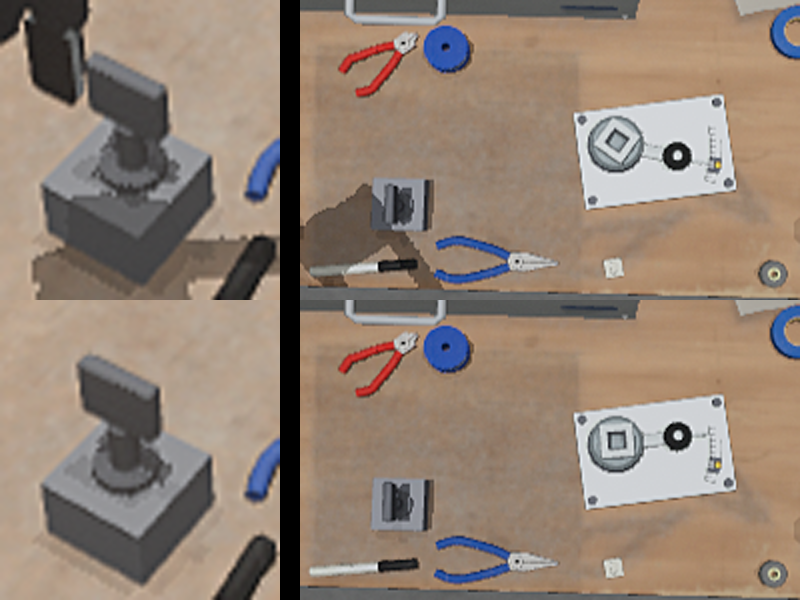

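The key stands fully home, shown at crop pixel (130,130) as at the start. The pointer is unchanged in the gap, and the bystanders and index haven't moved. I'm handing in.

```bash
python3 -c "
from plant import manip
print(manip.job_done())"
```

```text
the job is handed in; nothing more can be done
None
```

The tensioner pointer is set in the middle of the index gap, to within the roughly 1 mm the pictures can resolve. The key is back fully home in its holder and released, and the job was handed in at about 27 s.

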